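# Fold the ratchet reading stand flat

### The job

Put the reading stand away: press the red thumb pad of its catch all the way down, so that the catch lifts free of the ratchet wheel and stays there, then push the raised panel down past the teeth until it lies flat on its rests, and move clear, leaving the catch free. Only press and push with the fingers: do not pinch or pull the panel up, do not force it down while the catch still holds it, and leave the glue stick, correction bottle, highlighter and eraser where they are.

Things in the scene. Friction and masses are not known exactly. Their poses are not given: they have to be found in the camera images.
- stand: reading stand with a grey base 225 x 190 mm, fixed to the desk. Origin on the desk under the middle of the panel's hinge; x points from the hinge to the far end of the folded panel, y along the hinge to the side with the catch, z up. The base top is at z = 22 mm and reaches x -95 to 130 mm, y -85 to 105 mm. The ratchet wheel (diameter 66 mm with teeth) stands at y = 85 mm on the hinge.
- panel_hinge (a point): middle of the panel's hinge line, 52 mm above the desk, over the stand's origin; axes as the stand's. The panel turns about its y axis.
- panel (a joint): tilt of the panel above flat, rad: 0 lies flat on the rests (its lower stop); it starts at 0.98 to 1.15. While the catch is engaged it turns down only to about 0.96 and locks there (it gives about 0.03 rad under 10 N; forcing it below 0.85 damages the teeth). The hinge is stiff: the panel stays where it is left and needs about 2 to 6 N of push near its upper edge.
- panel_push (a point): point on the panel's upper (reading) face where to push: 110 mm from the hinge line along the panel (the panel ends at 131 mm), in the middle of its 136 mm width, 4 mm above the panel's middle plane. Its x points up along the panel away from the hinge, z out of the face. The panel is grey, 8 mm thick, with a brown cork inlay and, at the lower edge (x 8 to 13 mm from the hinge line), a ledge standing 20 mm up from its middle plane.
- catch (a joint): angle of the red catch, rad: 0 engaged in the teeth, 0.42 fully free (stop). It has no spring: its stiff pivot holds it wherever it is put. Grows as the pad is pressed down; the pad takes about 2.5 N and sinks about 16 mm in all. The hook clears the teeth from about 0.13; press it to the stop (over 0.25 counts as free).
- catch_pad (a point): centre of the top face of the red ribbed thumb pad, 30 mm (stand's x) by 34 mm (stand's y), 7 mm thick, about 80 mm above the desk when engaged. It is pressed straight down. The pad turns about the catch's pivot, which lies 39 mm from this point toward the panel (stand's +x) and 4.5 mm lower; nothing is above the pad, 50 mm of free space below it.
- glue_stick: yellow glue stick standing upright, diameter 26 mm, 93 mm tall, light and loose; origin at the centre of its underside. Leave it alone.
- correction_bottle: white and green correction-fluid bottle standing upright, diameter 30 mm, 74 mm tall, light and loose; origin at the centre of its underside. Leave it alone.
- highlighter: black and yellow highlighter lying on the desk, 25 x 109 x 15 mm, long along its own y, loose; origin at the centre of its underside. Leave it alone.
- eraser: blue and white eraser lying on the desk, 19 x 43 x 12 mm, long along its own y, loose; origin at the centre of its underside. Leave it alone.

How it is judged (in metres and radians):
On the way, in this order (a step that is already met when the one before it is completed fails the run):
1. the catch is pressed free while the panel is still up (value of joint catch above 0.25 rad and value of joint panel above 0.85 rad), for 0.1 s.
2. the panel is pushed down flat with the catch free (value of joint panel below 0.05 rad and value of joint catch above 0.25 rad), for 0.2 s.
At the end, for the whole second after the job is handed in: the panel lies flat (tilt under 0.05 rad) and at rest, the catch stands free (over 0.25 rad), and the four loose things are within 20 mm of where they stood (all of step 2 and velocity of joint panel between -0.05 and 0.05 rad/s and distance of each of glue_stick, correction_bottle, highlighter, eraser from where it was at the start of the episode below 0.02 m); the robot touches nothing.
It fails at once if the panel is forced down past the teeth (below 0.85 rad) while the catch holds it (under 0.2 rad) (value of joint panel between 0.1 and 0.85 rad and value of joint catch below 0.2 rad).
It fails at once if the panel is pulled up past 1.25 rad (value of joint panel above 1.25 rad).
It fails at once if a loose thing is pushed more than 25 mm, lifted or carried (distance of any of glue_stick, correction_bottle, highlighter, eraser from where it was at the start of the episode above 0.025 m).
It fails at once if the glue stick or the bottle is tipped over (angle between any of glue_stick, correction_bottle's own z axis and vertical above 0.5 rad).
It also fails if it takes over 38 s, if anything falls off the work surface, if the arm or the gripper's body presses on something with over 40 N, if the wrist force passes 120 N, or if a joint passes its speed limit or range.

### The arm

A 6-joint arm with a two-finger parallel gripper is mounted at the origin on the work surface; the furniture and walls round the work are solid. World frame = base frame: x ahead of the robot, y to its left, z up, the work surface at z = 0. Lengths are in m, angles in degrees, forces in N, time in s.
With the tool pointing down it reaches from about 0.4 to 0.825 m from the base axis. Payload 7 kg.
Tool frame: the origin (TCP) lies midway between the tips of the shut fingers; the grasp point (between the pads) lies 19 mm behind it; z points along the fingers, y is the line along which they close (so a half turn about z gives the same grasp; the last joint's range is limited). The gripper opens to 88 mm and grips with 3 to 60 N. Pads are 19 mm wide; open, the fingers measure 130 mm over their backs; the gripper's body (78 mm by 193 mm) begins 47 mm behind the grasp point.
Start: joints at [-53.623, 20.546, 0.682, 0, -70.136, -16.507], TCP at [0.229, -0.635, 0.227] pointing down, gripper open.
Joint ranges: [-176.03, 176.03], [-82.01, 121.73], [-58.28, 71.71], [-173.87, 95.51], [-174.79, -0.11], [-173.66, 173.66]. Speed limits (degrees/s): [136.94, 136.94, 172.46, 180, 180, 180].

### API

Orientations are given as a 3x3 rotation matrix whose columns are the frame's x, y, z axes.
In Python, from rig import robot gives the robot as it stands. Calls block until the motion is done:
- robot.goto(position, orientation): joint-space move of the TCP to a pose.
- robot.servo_line(position, ori=None, speed=0.15): straight line of the TCP; ori=None keeps the orientation; speed is the mean speed in m/s.
- robot.movej(angles): joint-space move.
- robot.move_gripper(opening): opening from 0.0 (shut) to 1.0 (fully open); the grip force is fixed at half the most; returns when the fingers have stopped.
- robot.dwell(seconds).
- robot.ik(position, orientation): joint angles nearest the present ones, or None.
- robot.grab_frame(name): name is "scene" or "side" or "wrist"; returns (picture, depth): 400x640x3 uint8, red, green, blue; 400x640 float32, m along the optical axis (not along the pixel's ray), 0 where there is no reading.
- robot.camera_info(name): a dict with "vfov" (degrees; the focal length in pixels is half the picture's height over the tangent of half this angle, whatever the lens; pixels are square), "cx", "cy" (the principal point, pixels), "view" (4x4, takes a point from world to camera coordinates); the wrist camera has in their place "T_tool_cam" (4x4, takes a point from camera to tool coordinates, whose origin is the TCP and whose axes are the flange's). Camera axes: x right, y down, z forward; pixel columns grow to the right and rows downward; lengths in m; the calibration is good to about 2 mm. The wrist camera is an equidistant fisheye: a pixel r from the principal point sees the ray r / f radians off the axis. A picture is of the moment at which its call begins: read the wrist's pose just before it. camera_info takes no time and is no camera call.
A pose or a line that the arm cannot do raises robot.Unreachable and nothing moves.
- robot.job_done(): hands the job in; it is judged then, once.
Readings, each from a call of its own:
- robot.read_t(): time.
- robot.read_qpos(): joint angles.
- robot.read_qvel(): joint speeds.
- robot.read_effort(): joint torques, N m.
- robot.read_position(): TCP position.
- robot.read_tcp_rot(): TCP orientation.
- robot.read_force(): force on the tool from outside, world axes, zero at the start.
- robot.read_ft_torque(): the same for the moment, N m.
- robot.read_grip_width(): opening from 0.0 (shut) to 1.0 (fully open).
- robot.read_finger_force(): force on a finger pad.
Only numpy, scipy, OpenCV 4.12 (cv2) and the standard library are available. Lean on these libraries where they do the work, as an engineer would, in place of code of your own. Each camera call takes 0.05 s, during which the arm holds its last target. There are 200 camera calls.

## Working session

There is one attempt and no reset: what is moved stays moved. The work goes in short steps, each a Python script; the robot and the scene stay as the last script left them, time stands still between calls to the robot, and variables do not carry over. Pictures are saved under pics/ and viewed, at most 10 in all, crops included, and the job is handed in when it is done.

```bash
mkdir -p pics; cat > h.py <<'E'
import numpy as np, cv2
from rig import robot
def cloud(name):
    img,d=robot.grab_frame(name); c=robot.camera_info(name)
    f=200/np.tan(np.radians(c["vfov"]/2)); v,u=np.mgrid[0:400,0:640]
    P=np.stack([(u-c["cx"])/f*d,(v-c["cy"])/f*d,d],-1)
    T=np.linalg.inv(np.array(c["view"])); W=P@T[:3,:3].T+T[:3,3]; W[d==0]=np.nan
    return img,W
E
python3 - <<'E'
from h import *
ims=[]
for n in("scene","side"):
    img,W=cloud(n); np.savez(n,img=img,W=W); cv2.imwrite(f"pics/{n}.png",img[...,::-1])
    print(n,np.round(robot.camera_info(n)["view"],2).tolist())
    hsv=cv2.cvtColor(img,cv2.COLOR_RGB2HSV)
    m=((hsv[...,0]<8)|(hsv[...,0]>172))&(hsv[...,1]>140)&(hsv[...,2]>80)
    k,l,s,c=cv2.connectedComponentsWithStats(m.astype(np.uint8))
    for i in range(1,k):
        if s[i,4]>30: print(s[i],c[i],np.nanmedian(W[l==i],0),np.nanmin(W[l==i],0),np.nanmax(W[l==i],0))
E
```

```text
scene [[-0.82, -0.57, 0.01, 0.46], [-0.46, 0.64, -0.62, 0.28], [0.35, -0.51, -0.78, 0.72], [0.0, 0.0, 0.0, 1.0]]
[308 175  39  40 323] [328.86996904 198.56346749] [0.50945351 0.03061315 0.08098819] [ 0.47954483 -0.03697538  0.02302128] [0.61555807 0.05513146 0.09820494]
[ 18 207   8   7  40] [ 21.425 209.8  ] [0.76126036 0.41318185 0.2781138 ] [0.75326793 0.40928304 0.27454007] [0.76451467 0.41704293 0.281287  ]
[ 91 219   8   7  40] [ 94.575 221.725] [0.76210135 0.34892659 0.17344493] [0.75339864 0.34356699 0.16207044] [0.76573738 0.35364543 0.17628426]
side [[-0.92, -0.38, 0.0, 0.51], [-0.21, 0.5, -0.84, 0.18], [0.32, -0.78, -0.54, 0.72], [0.0, 0.0, 0.0, 1.0]]
[  6 186  14   9  77] [ 12.19480519 190.38961039] [0.75926475 0.41213425 0.27846919] [0.75197074 0.40708187 0.27476432] [0.76564478 0.41490615 0.28119935]
[303 188  48  32 317] [328.66876972 205.89589905] [0.51267498 0.02781594 0.08126302] [0.47741771 0.00987146 0.07562705] [0.5781511  0.05402279 0.10133883]
[ 79 228  12   9  67] [ 83.94029851 232.19402985] [0.75980118 0.34751415 0.17373343] [0.75100836 0.34009005 0.16865052] [0.76545206 0.35113319 0.17676185]
```

View pics/scene.png

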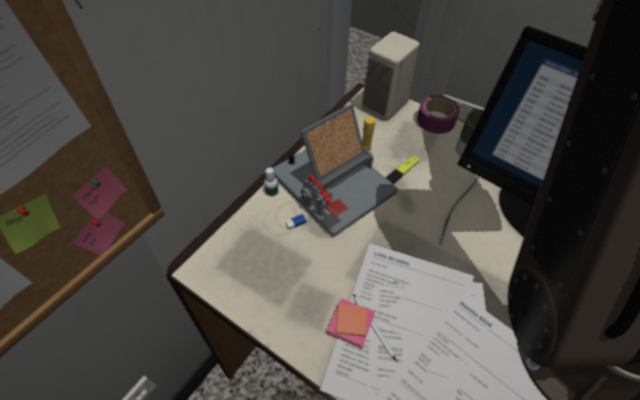

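View pics/side.png

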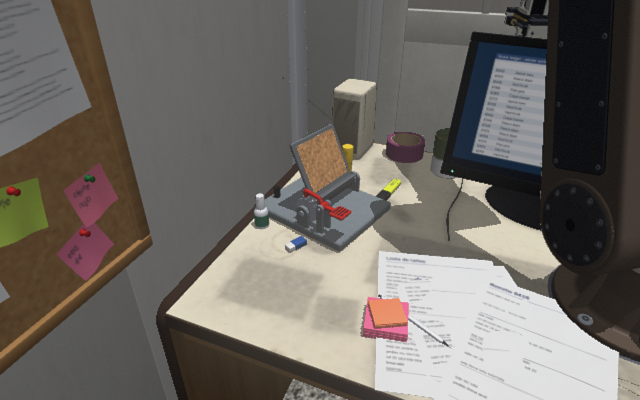

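The pictures show the stand near (335,180) in scene, with the red pad at about (338,207) there and (340,211) in side. The panel with cork is up, the glue stick is behind it, the bottle and eraser are on the catch side, and the highlighter is opposite. Next I compute the stand frame.

```bash
cat > m.py <<'E'
from h import *
for n in("scene","side"):
    z=np.load(n+".npz"); img,W=z["img"],z["W"]; hsv=cv2.cvtColor(img,cv2.COLOR_RGB2HSV); H,S,V=[hsv[...,i].astype(int) for i in range(3)]
    win=np.zeros(H.shape,bool); win[95:260,240:430]=1
    def big(m):
        k,l,s,c=cv2.connectedComponentsWithStats((m&win).astype(np.uint8)); i=1+s[1:,4].argmax(); return l==i
    cork=big((H>5)&(H<18)&(S>80)&(W[...,2]>.06)); cork=cv2.erode(cork.astype(np.uint8),np.ones((5,5)))>0
    P=W[cork]; P=P[~np.isnan(P[:,0])]; c=P.mean(0); U=np.linalg.svd(P-c,full_matrices=False)[2]; nrm=U[2]*np.sign(U[2,2])
    tilt=np.arccos(nrm[2]); ax=-nrm[:2]/np.linalg.norm(nrm[:2]); X=np.r_[ax,0]; Y=np.array([-ax[1],ax[0],0])
    print(n,"cork n",len(P),"c",c.round(3),"tilt",tilt.round(3),"X",X.round(3),"yaw",np.degrees(np.arctan2(ax[1],ax[0])).round(1))
    red=big(((H<8)|(H>172))&(S>140)&(V>60)); Q=W[red]; Q=Q[~np.isnan(Q[:,0])]
    L=np.stack([(Q-c)@X,(Q-c)@Y,Q[:,2]],1); L=L[L[:,0].argsort()]
    print("red rel cork:\n",np.percentile(L,[2,20,50,80,98],axis=0).round(3).tolist())
    for nm,m in dict(yel=(H>20)&(H<35)&(S>150)&(V>70),blue=(H>105)&(H<130)&(S>120)&(V>60),green=(H>70)&(H<100)&(S>60)&(V>30)).items():
        k,l,s,cc=cv2.connectedComponentsWithStats((m&win).astype(np.uint8))
        for i in range(1,k):
            if s[i,4]>12: w=np.nanmedian(W[l==i],0); print(nm,s[i,4],cc[i].round(),w.round(3),"zmax",np.nanmax(W[l==i][:,2]).round(3))
    # top pad points
    lo=L[:,0]; pad=L[lo<lo.min()+.04]; 
    hist=np.histogram(L[:,0],bins=np.arange(L[:,0].min(),L[:,0].max()+.01,.01))
    for a in hist[1][:-1]:
        q=L[(lo>=a)&(lo<a+.01)]
        if len(q): print(round(a,3),len(q),np.percentile(q[:,1],[3,97]).round(3),np.percentile(q[:,2],[5,50,95]).round(3))
    b=W[np.isfinite(W[...,0])&win]; B=np.stack([(b-c)@X,(b-c)@Y,b[:,2]],1); B=B[(abs(B[:,2]-.022)<.004)&(abs(B[:,0])<.25)&(abs(B[:,1])<.25)]
    print("basetop",np.percentile(B,[1,99],axis=0).round(3).tolist())
E
python3 m.py; cp pics/side.png /tmp/s.png; python3 -c "
import cv2;i=cv2.imread('/tmp/s.png')[110:260,240:420];cv2.imwrite('pics/crop.png',cv2.resize(i,None,fx=4,fy=4,interpolation=2))"
```

```text
scene cork n 1373 c [ 0.575 -0.073  0.118] tilt 1.113 X [ 0.963 -0.271  0.   ] yaw -15.7
red rel cork:
 [[-0.119, 0.072, 0.076], [-0.11, 0.081, 0.079], [-0.094, 0.085, 0.081], [-0.055, 0.09, 0.091], [-0.023, 0.099, 0.097]]
yel 185 [368. 130.] [ 0.562 -0.197  0.073] zmax 0.095
yel 137 [407. 165.] [ 0.452 -0.2    0.014] zmax 0.017
blue 79 [299. 220.] [0.566 0.068 0.012] zmax 0.015
green 60 [271. 191.] [0.657 0.046 0.018] zmax 0.029
-0.121 65 [0.073 0.099] [0.078 0.08  0.082]
-0.111 60 [0.072 0.1  ] [0.078 0.081 0.082]
-0.101 44 [0.074 0.099] [0.078 0.08  0.082]
-0.091 18 [0.082 0.088] [0.076 0.079 0.08 ]
-0.081 30 [0.078 0.09 ] [0.076 0.079 0.083]
-0.071 30 [0.078 0.09 ] [0.081 0.084 0.089]
-0.061 22 [0.08  0.087] [0.087 0.092 0.096]
-0.051 16 [0.082 0.087] [0.091 0.094 0.096]
-0.041 17 [0.08  0.087] [0.093 0.095 0.097]
-0.031 23 [0.081 0.088] [0.087 0.096 0.098]
-0.021 1 [0.082 0.082] [0.094 0.094 0.094]
0.019 1 [0.046 0.046] [0.023 0.023 0.023]
basetop [[-0.122, -0.225, 0.018], [0.229, 0.125, 0.025]]
side cork n 1312 c [ 0.576 -0.076  0.121] tilt 1.112 X [ 0.962 -0.273  0.   ] yaw -1
[... 187 characters left out ...]
95
yel 125 [392. 185.] [ 0.45  -0.204  0.014] zmax 0.018
blue 73 [298. 241.] [0.567 0.065 0.013] zmax 0.015
green 119 [261. 221.] [0.658 0.045 0.02 ] zmax 0.032
-0.123 58 [0.071 0.1  ] [0.078 0.08  0.082]
-0.113 50 [0.072 0.1  ] [0.078 0.081 0.082]
-0.103 45 [0.071 0.1  ] [0.079 0.08  0.082]
-0.093 18 [0.082 0.092] [0.077 0.08  0.081]
-0.083 30 [0.079 0.091] [0.077 0.08  0.083]
-0.073 26 [0.077 0.091] [0.081 0.084 0.088]
-0.063 26 [0.082 0.089] [0.085 0.091 0.096]
-0.053 15 [0.083 0.088] [0.091 0.095 0.097]
-0.043 17 [0.083 0.089] [0.094 0.096 0.098]
-0.033 32 [0.081 0.09 ] [0.085 0.095 0.099]
-0.023 2 [0.086 0.089] [0.095 0.096 0.098]
basetop [[-0.123, -0.138, 0.019], [0.232, 0.132, 0.025]]
```

View pics/crop.png

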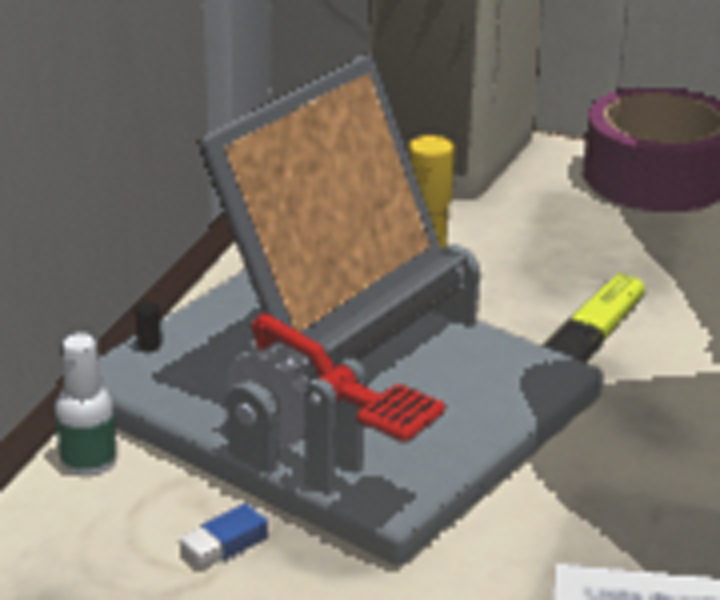

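The crop confirms the layout: catch pad at crop (405,410), panel facing the robot side, pad clear of the posts. Before moving I check for tall obstacles in the sweep.

```bash
python3 - <<'E'
from h import *
G={}
for n in("scene","side"):
    W=np.load(n+".npz")["W"].reshape(-1,3); W=W[np.isfinite(W[:,0])&(W[:,2]>.09)&(W[:,2]<.9)]
    W=W[(W[:,0]>-.2)&(W[:,0]<1)&(abs(W[:,1])<.9)]
    for p in W:
        k=tuple(np.floor(p[:2]/.1).astype(int)); g=G.setdefault(k,[0,9,0]); g[0]+=1; g[1]=min(g[1],p[2]); g[2]=max(g[2],p[2])
for k in sorted(G):
    if G[k][0]>8: print(np.array(k)/10,G[k][0],"%.2f %.2f"%tuple(G[k][1:]),end=" | ")
X=np.array([.9623,-.272,0]);Y=np.array([.272,.9623,0])
for s in(1,-1):
    R=np.stack([s*X,-s*Y,[0,0,-1]],1)
    for z in(.2,.1): print("\n",s,robot.ik([.496,.0373,z],R),end="")
E
```

```text
[-0.1  0. ] 541 0.09 0.16 | [0. 0.] 905 0.09 0.36 | [0.  0.1] 5203 0.15 0.35 | [ 0.1 -0.7] 14 0.33 0.35 | [ 0.1 -0.6] 57 0.29 0.34 | [ 0.1 -0.3] 1629 0.09 0.31 | [0.1 0. ] 25966 0.13 0.51 | [0.1 0.1] 17529 0.13 0.40 | [ 0.2 -0.8] 39 0.29 0.34 | [ 0.2 -0.7] 941 0.23 0.37 | [ 0.2 -0.6] 399 0.30 0.34 | [ 0.2 -0.4] 2491 0.28 0.35 | [ 0.2 -0.3] 11434 0.09 0.33 | [ 0.2 -0.1] 3215 0.37 0.55 | [0.2 0. ] 7442 0.28 0.55 | [ 0.3 -0.4] 2040 0.09 0.34 | [ 0.3 -0.3] 5159 0.09 0.30 | [ 0.5 -0.5] 327 0.09 0.18 | [ 0.5 -0.4] 1951 0.09 0.18 | [ 0.5 -0.3] 85 0.09 0.09 | [ 0.5 -0.2] 1328 0.09 0.17 | [ 0.5 -0.1] 2498 0.09 0.17 | [0.5 0. ] 162 0.09 0.10 | [ 0.6 -0.5] 194 0.18 0.18 | [ 0.6 -0.4] 1771 0.09 0.18 | [ 0.6 -0.1] 720 0.12 0.17 | [ 0.7 -0.5] 305 0.09 0.36 | [ 0.7 -0.4] 4325 0.09 0.38 | [ 0.7 -0.3] 4592 0.09 0.39 | [ 0.7 -0.2] 6490 0.09 0.41 | [ 0.7 -0.1] 9275 0.09 0.42 | [0.7 0. ] 13438 0.09 0.43 | [0.7 0.1] 20092 0.09 0.47 | [0.7 0.2] 29505 0.09 0.51 | [0.7 0.3] 34905 0.09 0.51 | [0.7 0.4] 14679 0.09 0.35 | [0.7 0.5] 1094 0.09 0.18 | 
 1 [ 26.98192811   4.85966313 -23.49777105   0.         -61.64256582
  47.23478049]
 1 [ 26.98192811  11.05046101 -31.11533496   0.         -47.83420403
  47.23478049]
 -1 [  26.98192811    4.85966313  -23.49777105    0.          -61.64256582
 -132.76521951]
 -1 [  26.98192811   11.05046101  -31.11533496    0.          -47.83420403
 -132.76521951]
```

```bash
python3 - <<'E'
from h import *
W=np.load("side.npz")["W"].reshape(-1,3); W=W[np.isfinite(W[:,0])&(W[:,2]>.2)&(W[:,0]>.66)&(abs(W[:,1]+.05)<.15)]
print("wall x",np.percentile(W[:,0],[0,5,50]).round(3), np.round(robot.camera_info("wrist")["T_tool_cam"],2).tolist())
X=np.array([.9623,-.272,0]);Y=np.array([.272,.9623,0]);R=np.stack([X,-Y,[0,0,-1]],1)
p=np.array([.496,.0373,0])-.003*X
robot.servo_line([.229,-.635,.5],speed=.25)
robot.move_gripper(0.0)
robot.goto(p+[0,0,.45],R)
robot.servo_line(p+[0,0,.13],speed=.2)
robot.servo_line(p+[0,0,.09],speed=.1)
f0=robot.read_force()
print(robot.read_t(),robot.read_position(),f0)
img,_=robot.grab_frame("side"); cv2.imwrite("pics/a.png",cv2.resize(img[60:280,220:440,::-1],None,fx=2.7,fy=2.7))
E
```

```text
wall x [0.771 0.773 0.775] [[-0.0, -0.96, -0.28, 0.08], [1.0, -0.0, -0.0, -0.0], [0.0, -0.28, 0.96, -0.16], [0.0, 0.0, 0.0, 1.0]]
7.6333 [0.4934291  0.0381632  0.09038706] [0.92415194 0.27697642 0.62957398]
```

View pics/a.png

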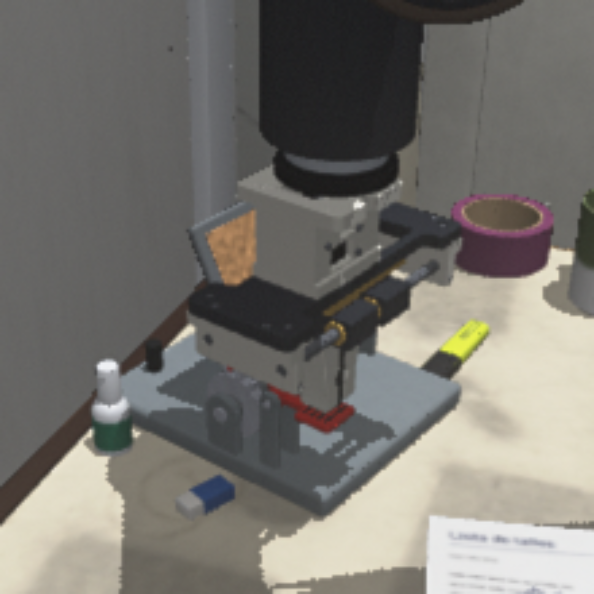

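Fingers are right over the pad, at about (325,400). Pressing with force monitoring.

```bash
python3 - <<'E'
from h import *
f0=np.array(robot.read_force()); p=np.array(robot.read_position())
for z in np.arange(.084,.0575,-.002):
    robot.servo_line([p[0],p[1],z],speed=.04)
    f=(np.array(robot.read_force())-f0)[2]; print("%.4f %.1f"%(robot.read_position()[2],f),end=" | ")
    if f>14: break
print(robot.read_t())
robot.servo_line([p[0],p[1],.13],speed=.15)
robot.servo_line([p[0],p[1],.33],speed=.3)
img,W=cloud("side"); cv2.imwrite("pics/b.png",cv2.resize(img[60:280,220:440,::-1],None,fx=2.7,fy=2.7))
np.savez("side2",img=img,W=W); print(robot.read_t())
X=np.array([.9623,-.272,0]);Y=np.array([.272,.9623,0]);R=np.stack([X,-Y,[0,0,-1]],1)
H=np.array([.5476,-.0666,.052])
for th in(1.11,.5,0):
    t=.5*th; z=np.sin(t)*X-np.cos(t)*np.array([0,0,1]); R=np.stack([np.cross(Y,z),Y,z],1)
    u=np.cos(th)*X+[0,0,np.sin(th)]; n=-np.sin(th)*X+[0,0,np.cos(th)]
    for d in(.004,.03): print(robot.ik(H+.11*u+d*n,R))
E
```

```text
0.0840 -0.0 | 0.0819 0.1 | 0.0800 0.4 | 0.0779 0.4 | 0.0759 0.2 | 0.0739 0.8 | 0.0719 2.3 | 0.0699 0.7 | 0.0679 0.8 | 0.0661 3.4 | 0.0651 13.6 | 0.0643 27.9 | 10.7333
12.2
None
None
[  12.82520767   16.03626702  -29.72796722   12.82636335  -32.2505446
 -128.75346413]
[  13.55148242   13.46838731  -29.51834343   12.17656808  -35.07453432
 -128.58324795]
[   8.4776713    27.46144675  -12.6314122     0.          -49.90714105
 -114.2609627 ]
[   8.4776713    25.88142573  -11.27606805    0.          -52.84250622
 -114.2609627 ]
```

View pics/b.png

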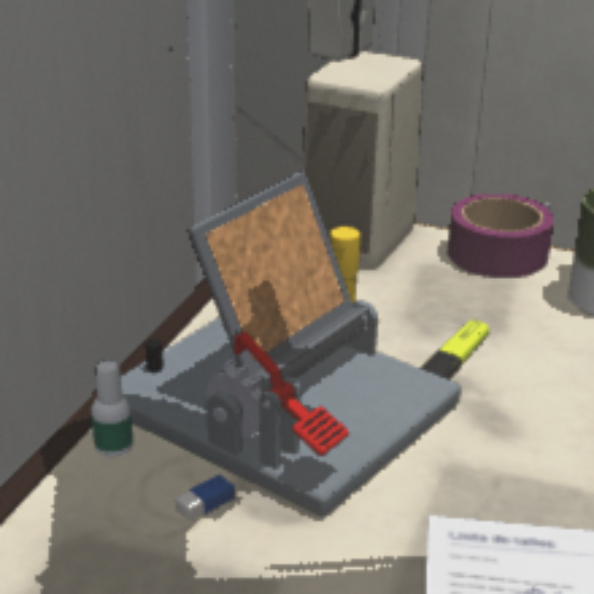

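Catch pad is fully down (325,430) with the hook lifted, and the panel is still up. Now the panel, with the tool closer to vertical.

```bash
cat > push.py <<'E'
from h import *
X=np.array([.9623,-.272,0]);Y=np.array([.272,.9623,0]);Z=np.array([0,0,1.])
H=np.array([.5476,-.0666,.052])
def pose(th,gap,k=.15):
    t=k*th; z=np.sin(t)*X-np.cos(t)*Z; R=np.stack([np.cross(Y,z),Y,z],1)
    u=np.cos(th)*X+np.sin(th)*Z; n=-np.sin(th)*X+np.cos(th)*Z
    return H+.11*u+(.004+gap+.0095*np.sin(th-t))*n, R
p,R=pose(1.11,.03)
ths=np.arange(1.11,-.001,-.1)
print([robot.ik(*pose(t,g)) is not None for t in ths for g in(.03,0)], robot.ik(p,R))
robot.goto(p+[0,0,.15],R)
robot.servo_line(p,R,speed=.15)
f0=np.array(robot.read_force()); print(robot.read_t(),f0)
for th in ths:
    q,R=pose(th,-.002); robot.servo_line(q,R,speed=.08)
    f=np.array(robot.read_force())-f0; print("%.2f"%th,f.round(1),end=" | ")
    if np.linalg.norm(f)>30: print("STOP"); break
else:
    q,R=pose(0,0)
    for d in np.arange(-.002,-.012,-.001):
        robot.servo_line(q+[0,0,d],R,speed=.03); f=(np.array(robot.read_force())-f0)[2]; print("%.3f %.1f"%(d,f),end=" | ")
        if f>14: break
    robot.dwell(.3)
    robot.servo_line(q+[0,0,.15],speed=.2)
img,W=cloud("side"); cv2.imwrite("pics/c.png",cv2.resize(img[60:280,220:440,::-1],None,fx=2.7,fy=2.7))
np.savez("side3",img=img,W=W); print(robot.read_t(),robot.read_position())
E
python3 push.py
```

```text
[True, True, True, True, True, True, True, True, True, True, True, True, True, True, True, True, True, True, True, True, True, True, True, True] [  16.28516406    7.16321664  -28.87925759    7.01820312  -46.06767875
 -126.59248606]
15.875 [0.68245597 1.08878074 0.54595544]
1.11 [-1.5 -1.3 -1.4] | 1.01 [-1.7 -1.1  0.3] | 0.91 [-0.2 -0.7  0.1] | 0.81 [-2.3 -1.4 -0.4] | 0.71 [-1.  -1.3 -0.9] | 0.61 [-1.3 -1.8 -0.1] | 0.51 [ 0.2 -0.9 -1.5] | 0.41 [-0.6 -1.2 -1. ] | 0.31 [-1.5 -0.7 -1.9] | 0.21 [-0.9 -1.1 -1. ] | 0.11 [-0.  -1.3 -0.1] | 0.01 [-2.  -1.5  8.1] | -0.002 14.6 | 21.2 [ 0.65246739 -0.09644794  0.20398682]
```

View pics/c.png

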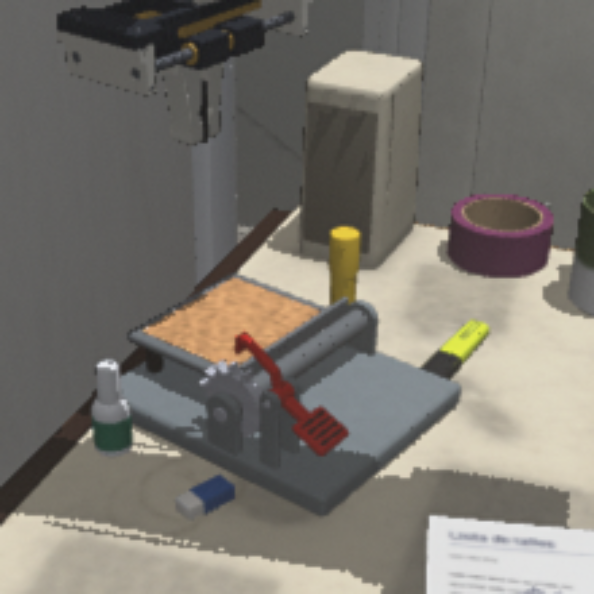

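The panel looks flat at (235,320), the catch is free at (320,430), and nothing else has moved. I check the tilt by plane fit, then hand in.

```bash
python3 - <<'E'
from h import *
z=np.load("side3.npz"); W=z["W"]; h=cv2.cvtColor(z["img"],cv2.COLOR_RGB2HSV)
m=(h[...,0]>5)&(h[...,0]<18)&(h[...,1]>80)&(W[...,2]>.045)&(W[...,2]<.075)&(abs(W[...,0]-.61)<.08)&(abs(W[...,1]+.08)<.08)
m=cv2.erode(m.astype(np.uint8),np.ones((5,5)))>0; P=W[m]
A=np.c_[(P-[.5476,-.0666,0])@[.9623,-.272,0],np.ones(len(P))]; s=np.linalg.lstsq(A,P[:,2],rcond=None)[0]
print(len(P),"slope,z0",s.round(4), robot.read_force())
if len(P)>200 and abs(s[0])<.035: robot.job_done(); print("done")
E
```

```text
639 slope,z0 [-0.0044  0.0576] [ 0.67230641 -1.192681   -0.07648481]
the job is handed in; nothing more can be done
done
```

The job is handed in: the panel lies flat (plane fit shows a slope of about 0.004 rad), the catch looks fully free, the four loose things look unmoved in the last picture, and the arm is clear; no verdict came back.

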